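Hang the pipette on the carousel's free cradle

ROBOT

A 6-joint arm with a two-finger parallel gripper is mounted at the origin on the work surface. World frame = base frame: x ahead of the robot, y to its left, z up, the work surface at z = 0. Lengths are in m, angles in rad, forces in N, time in s.
With the tool pointing down it reaches from about 0.25 to 0.725 m from the base axis. Payload 4 kg.
Tool frame: the origin (TCP) lies on the centre line of the jaws, within the pads' length; the fingertips stand 22 mm ahead of it and the grasp point (between the pads) lies 3 mm ahead of it; z points along the fingers, y is the line along which they close (so a half turn about z gives the same grasp; the last joint's range is limited). The gripper opens to 85 mm and grips with 20 to 120 N. Pads are 22 mm wide; open, the fingers measure 114 mm over their backs; the gripper's body (76 mm by 85 mm) begins 54 mm behind the grasp point. The pads swing forward as they close: fully open they stand 13 mm farther back than shut.
Start: joints at [-1.281, 0.241, 0.005, 1.335, 0, 1.571], TCP at [0.143, -0.479, 0.253] pointing down, gripper open.
Joint ranges: [-2.72, 2.72], [-1.05, 1.87], [-1.09, 1.28], [-1.99, 2.15], [-1.42, 1.44], [-3.14, 3.14]. Speed limits (rad/s): [2.79, 2.79, 3.14, 3.14, 3.14, 3.14].

INTERFACE

Orientations are given as a unit quaternion [x, y, z, w].
In Python, from workcell import bot gives the robot as it stands.
- The arm moves only by the shell command python3 -m inch 'ROWS'. ROWS is JSON, one flat list of numbers, 7 for each row, row after row: the shift along the world's x, y, z in mm, then the turn, a rotation vector about the world's x, y, z in rad, then the opening in per cent of the stroke, from 0 (shut) to 100 (fully open). A call has 1 to 8 rows; each row is the pose to reach, as a shift and turn from the pose commanded when the call began; what a row does not reach only later rows make up. A row lasts 1/12 s, in which the tool goes at most 41.7 mm and 7.16 degrees, less where a joint would pass 70% of its speed; a pose out of reach is approached as far as the arm can. A call with a gripper value outside its range is refused whole. The fingers move at their own pace and stop on an object; the grip force is fixed at half the most. Time passes only in rows, so rows that repeat a pose let the fingers close. It gives the time, the measured TCP pose, the force, the opening and the grip force at its end, in the units of the state.
- bot.get_obs(): the state, without advancing time (a new reading comes with each control period).
- bot.camera(name): name is "scene" or "top" or "wrist"; returns the picture (384x512x3 uint8, blue, green, red); there is no depth.
- bot.camera_info(name): a dict with "intrinsics" (3x3 intrinsics, pixels), "camera_from_world" (4x4, takes a point from world to camera coordinates); the wrist camera has in their place "hand_eye" (4x4, takes a point from camera to tool coordinates, whose origin is the TCP and whose axes are the flange's). Camera axes: x right, y down, z forward; pixel columns grow to the right and rows downward; lengths in m; the calibration is good to about 2 mm. A picture is of the moment at which its call begins: read the wrist's pose just before it. camera_info takes no time and is no camera call.
- bot.job_done(): hands the job in; it is judged then, once.
Trained networks look in the newest picture that a camera, given by its name, has taken for a name from the list of things; names that differ only in an ending like _2 or _b are one class to them, and where a whole thing is asked for, a point or a joint stands for the part that bears it (a point fixed in the world has none). Each returns a list of dicts, best first, with "confidence" (0 to 1); they miss things now and then, are a little off and sometimes report something else, mostly with a low value. They report only what shows in the picture. A call takes as long as a camera call. They do not tell look-alikes from the thing itself.
- bot.silhouettes(camera, target): "mask" (384x512 bool, what is visible of it) and "uv" ([column, row] in pixels, amid what is visible of it).
- bot.spot_point(camera, target): "uv" ([column, row] in pixels: a listed point, or the origin of a listed thing).
The state is a dict: "clock": time; "joint_pos": joint angles; "joint_vel": joint speeds; "tau": joint torques, N m; "eef_pos": TCP position; "tool_rot": TCP orientation; "ft_force": force on the tool from outside, world axes, zero at the start; "ft_torque": the same for the moment, N m; "grip_width": finger opening in m; "grasp_force": force on a finger pad.
Only numpy, scipy, OpenCV 4.12 (cv2) and the standard library are available. Lean on these libraries where they do the work, as an engineer would, in place of code of your own. Each camera call takes 0.05 s, during which the arm holds its last target. There are 200 camera calls.

TASK

Turn the pipette carousel by its red peg until the empty cradle is at the front, over the green pointer on the base. Then take the green-banded pipette from its leaning rest and hang it upright in that cradle, lowering it gently until its collar rests on the prongs before you let go. Leave the cradle at the front, and do not disturb the tube rack, the jar or the tip box.

Things in the scene. Friction and masses are not known exactly. Their poses are not given: they have to be found in the camera images.
- carousel: Fixed base of the carousel: grey disc 200 mm across, 24 mm high. Origin on the bench at the rotation axis, z up; its -x axis is the front, marked by a green pointer strip that sticks out of the disc. It faces roughly towards the robot.
- rotor (a joint): Angle (rad) of the carousel's upper part about the vertical axis through the base's origin, counter-clockwise seen from above; at 0 or 6.283 the empty cradle is exactly at the front. Stops at -6.3 and 12.6. Dry friction (0.12 N m): it stays where it is left. Five cradles 72 degrees apart at 110 mm radius; four hold pipettes that are clipped in for good.
- disc_centre (a point): Clear top disc with blue rim that turns with the cradles: the point is on the axis at its underside, 275 mm above the bench; plate 10 mm thick, 210 mm across. It reaches almost to the axis of a hung pipette, so a hand pointing straight down cannot hang one; tilted about 40 degrees (fingers pointing down and inward) it goes in under the disc.
- turn_peg (a point): Red upright peg on top of the clear disc, diameter 20 mm, from 285 to 321 mm above the bench, 45 mm from the rotation axis on the side opposite the empty cradle. The point is on the peg's axis, 303 mm above the bench. Frame turns with the carousel.
- free_cradle (a point): Empty cradle: two level prongs, 26 mm slot between, open outward. Point: centre of the seat at prong-top level, 160 mm above bench, 110 mm from the rotation axis. x points inward to that axis, z up, y across the slot. Prongs 8 mm wide, ending 23 mm outward in yellow lips 6 mm above prong level; an equal wall closes the inner end. 36 mm between lips and wall.
- pipette_grip (a point): Centre of the handle of the loose pipette (green band and button, 188 mm long, 0.09 to 0.18 kg). z: long axis towards the button; handle 28 mm in x, 24 mm in y, 55 mm in z, to be pinched across y. Button top 37.5 mm above the point, collar underside 35.5 mm below. Hung: upright, this point 35.5 mm above free_cradle, x axis inward (or half a turn round).
- pipette: Same pipette and axes; origin on its axis at the collar's underside. Grey collar 30 mm in x, 46 mm in y, 8 mm thick; below it a shank of 20 mm diameter, 70 mm long, then a taper to the tip 115 mm below the origin. At the start it lies loose in its rest, leaning 40 degrees from vertical, button end away from the robot.
- rest: Fixed rest: grey foot 120 by 90 mm, black post and a trough leaning 40 degrees that carries the shank; its upper end bears the collar, the handle overhangs freely. Trough 35 mm wide, 80 mm long, open on its upper side: the pipette lifts straight up out of it. Origin on the bench below the handle's centre; x horizontal, towards the button end.
- tube_rack: Bystander: black tube rack with capped tubes, 70 by 106 mm, 108 mm high; origin under its centre.
- jar: Bystander: sample jar with an orange cap, 52 mm across, 70 mm high; origin under its centre.
- tip_box: Bystander: blue box of pipette tips with a clear lid, 86 by 121 mm, 65 mm high; origin under its centre.
There are look-alikes about, which are no part of the job. Leave any yellow look-alike of the pipette alone.

How it is judged:
On the way, in this order (a step that is already met when the one before it is completed fails the run):
1. the empty cradle has been turned to the front (within about 10 degrees) while the pipette is still in its rest (x of free_cradle in the frame of carousel below -0.05 m and y of free_cradle in the frame of carousel between -0.02 and 0.02 m and distance of pipette_grip from where it was at the start of the episode below 0.02 m), for 0.2 s.
2. the pipette, still held by the fingers, rests with its collar on the prongs of the empty cradle (contact force between pipette and the fingers above 0.5 N and contact force between pipette and carousel above 0.5 N and horizontal distance between pipette_grip and free_cradle below 0.012 m and z of pipette_grip in the frame of free_cradle below 0.0405 m and angle between pipette_grip's own z axis and vertical below 0.2 rad), for 0.1 s.
At the end, for the whole second after the job is handed in: The pipette is released, at rest and upright (within 0.1 rad), its collar on the prongs of the cradle (handle centre within 8 mm of the cradle's centre sideways and 32 to 39 mm above it), and that cradle is at the front (within 25 mm sideways of the front line) (horizontal distance between pipette_grip and free_cradle below 0.008 m and z of pipette_grip in the frame of free_cradle between 0.032 and 0.039 m and angle between pipette_grip's own z axis and vertical below 0.1 rad and x of free_cradle in the frame of carousel below -0.05 m and y of free_cradle in the frame of carousel between -0.025 and 0.025 m and linear speed of pipette below 0.02 m/s); the robot touches nothing.
It fails at once if the pipette is pressed or knocked hard against the carousel (more than 30 N) (contact force between pipette and carousel above 30 N).
It fails at once if the pipette is dropped onto the bench (height (world z) of pipette_grip below 0.08 m).
It fails at once if the tube rack is moved by more than 20 mm (distance of tube_rack from where it was at the start of the episode above 0.02 m).
It fails at once if the jar is moved by more than 20 mm (distance of jar from where it was at the start of the episode above 0.02 m).
It fails at once if the tip box is moved by more than 20 mm (distance of tip_box from where it was at the start of the episode above 0.02 m).
It also fails if it takes over 58 s, if anything falls off the work surface, if the arm or the gripper's body presses on something with over 40 N, if the wrist force passes 120 N, or if a joint passes its speed limit or range.

## Working session

There is one attempt and no reset: what is moved stays moved. The work goes in short steps, Python scripts to look and compute and a shell command to move; the robot and the scene stay as the last step left them, time stands still between calls to the robot, and variables do not carry over. Pictures are saved under pics/ and viewed, at most 10 in all, crops included, and the job is handed in when it is done.

```bash
ls; mkdir -p pics; cat > h.py <<'E'
import numpy as np, cv2
from scipy.spatial.transform import Rotation as R
from workcell import bot
def ray(cam,uv):
    i=bot.camera_info(cam);K=np.array(i["intrinsics"])
    d=np.linalg.inv(K)@np.array([uv[0],uv[1],1.])
    if "camera_from_world" in i: T=np.linalg.inv(np.array(i["camera_from_world"]))
    else:
        o=bot.get_obs();T=np.eye(4);T[:3,:3]=R.from_quat(o["tool_rot"]).as_matrix();T[:3,3]=o["eef_pos"];T=T@np.array(i["hand_eye"])
    return T[:3,3],T[:3,:3]@d
def atz(cam,uv,z):
    c,d=ray(cam,uv);return c+d*(z-c[2])/d[2]
def tri(obs):
    A=np.zeros((3,3));b=np.zeros(3)
    for cam,uv in obs:
        c,d=ray(cam,uv);d=d/np.linalg.norm(d);P=np.eye(3)-np.outer(d,d);A+=P;b+=P@c
    return np.linalg.solve(A,b)
def proj(cam,p):
    i=bot.camera_info(cam);q=np.array(i["camera_from_world"])@np.append(p,1);q=np.array(i["intrinsics"])@q[:3];return q[:2]/q[2]
E
python3 - <<'E'
from h import *
np.set_printoptions(precision=3,suppress=True)
S=bot.camera("scene");T=bot.camera("top")
cv2.imwrite("pics/a.png",np.vstack([S,T])[:, :]) if 0 else None
cv2.imwrite("pics/both.png",cv2.resize(np.hstack([S,T]),(800,300)))
cv2.imwrite("pics/scene.png",cv2.resize(S,(800,600)));cv2.imwrite("pics/top.png",cv2.resize(T,(800,600)))
for n in ["carousel","disc_centre","turn_peg","free_cradle","pipette_grip","pipette","rest","tube_rack","jar","tip_box"]:
    for c in ("scene","top"):
        print(n,c,[(np.round(d["uv"],1).tolist(),round(d["confidence"],2)) for d in bot.spot_point(c,n)])
for c in("scene","top"):
    print(c,ray(c,(256,192)))
print(bot.get_obs()["clock"],bot.get_obs()["tool_rot"])
E
```

```text
pics
carousel scene [([286.3, 260.8], 0.92)]
carousel top [([222.9, 184.8], 0.75)]
disc_centre scene [([288.8, 180.8], 0.78)]
disc_centre top [([217.5, 169.6], 0.57)]
turn_peg scene [([313.0, 170.4], 0.62)]
turn_peg top [([196.3, 165.5], 0.61), ([280.1, 257.1], 0.61)]
free_cradle scene [([242.9, 209.3], 0.62)]
free_cradle top [([258.9, 179.3], 0.62), ([345.1, 178.7], 0.3), ([280.0, 253.7], 0.26)]
pipette_grip scene [([141.8, 189.9], 0.71), ([144.6, 191.6], 0.62), ([176.0, 183.2], 0.55)]
pipette_grip top [([347.2, 242.7], 0.97), ([355.0, 172.0], 0.83), ([171.5, 245.8], 0.69)]
pipette scene [([173.3, 180.6], 0.72), ([144.2, 198.3], 0.47)]
pipette top [([355.2, 182.9], 0.81), ([350.8, 252.8], 0.56), ([170.0, 245.9], 0.32)]
rest scene [([146.9, 233.5], 0.59)]
rest top [([344.1, 177.3], 0.89), ([216.4, 172.3], 0.4)]
tube_rack scene [([188.9, 295.7], 0.67)]
tube_rack top [([283.6, 130.6], 0.73)]
jar scene [([240.9, 191.1], 0.53)]
jar top [([281.1, 256.2], 0.73)]
tip_box scene [([361.2, 225.6], 0.67)]
tip_box top [([171.8, 247.3], 0.8)]
scene (array([1.482, 0.337, 0.987]), array([-0.732, -0.192, -0.654]))
top (array([0.468, 0.087, 1.42 ]), array([ 0.091, -0.   , -0.996]))
1.1 [ 0.99   0.144 -0.     0.   ]
```

View pics/scene.png

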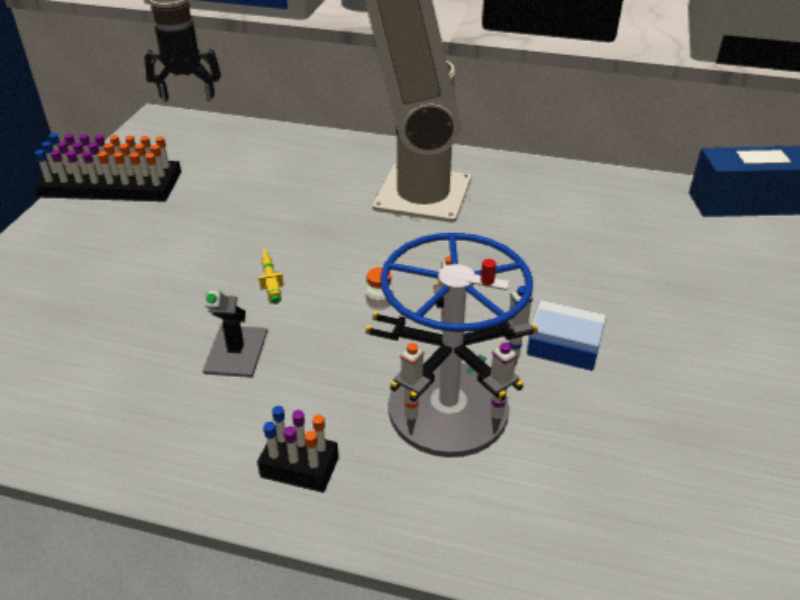

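View pics/top.png

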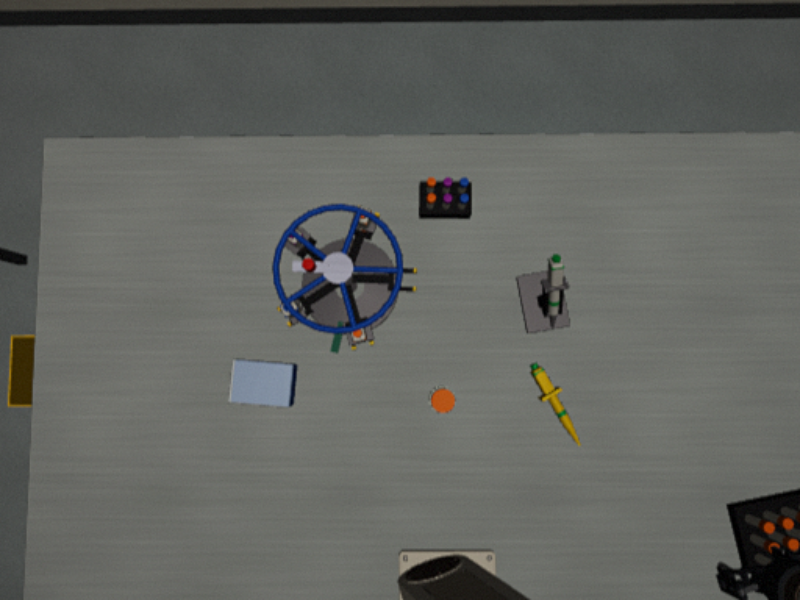

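The scene shows the carousel at scene (450,340)/800, with its empty cradle pointing to the right (−y) in the top picture at (405,280), the red peg at (308,265) and the green pointer at (338,338). Candidates for the pipette: the green-banded one in the rest at top (556,285)/800, scene (215,300); the yellow look-alike lying flat at top (555,400), scene (270,280); and the four clipped pipettes on the carousel. I choose the one in the rest. The next step is a close crop to check it, plus measurements.

```bash
python3 - <<'E'
from h import *
np.set_printoptions(precision=4,suppress=True)
S=bot.camera("scene");T=bot.camera("top")
a=cv2.resize(T[145:225,320:400],(400,400),interpolation=3);b=cv2.resize(S[165:245,110:190],(400,400),interpolation=3)
cv2.imwrite("pics/crop.png",np.hstack([a,b]))
def blob(I,lo,hi,roi,name):
    h=cv2.cvtColor(I,cv2.COLOR_BGR2HSV);m=cv2.inRange(h,lo,hi);x0,y0,x1,y1=roi;z=np.zeros_like(m);z[y0:y1,x0:x1]=m[y0:y1,x0:x1]
    n,l,s,c=cv2.connectedComponentsWithStats(z)
    print(name,[(c[i].round(1).tolist(),int(s[i,4])) for i in range(1,n) if s[i,4]>4])
    return z
# blue rim
for I,c,roi in((T,"top",(165,120,270,220)),(S,"scene",(235,140,350,220))):
    m=blob(I,(105,150,60),(125,255,255),roi,c+" rim")
    n,l,s,cc=cv2.connectedComponentsWithStats(m);k=1+np.argmax(s[1:,4])
    pts=cv2.findContours((l==k).astype(np.uint8),0,2)[0][0];print(cv2.fitEllipse(pts))
    blob(I,(0,150,60),(5,255,255),roi,c+" red")
    blob(I,(20,150,90),(35,255,255),(165,120,350,250),c+" yellow")
    blob(I,(40,80,30),(90,255,255),(120,120,400,270),c+" green")
P={}
for n in ["carousel","disc_centre","turn_peg","free_cradle","pipette_grip","pipette","rest","jar","tip_box","tube_rack"]:
    for c in ("scene","top"):
        P[n,c]=[np.array(d["uv"]) for d in bot.spot_point(c,n)][:3]
print("disc",tri([("scene",P["disc_centre","scene"][0]),("top",P["disc_centre","top"][0])]))
print("peg",tri([("scene",P["turn_peg","scene"][0]),("top",P["turn_peg","top"][0])]))
print("crad",tri([("scene",P["free_cradle","scene"][0]),("top",P["free_cradle","top"][0])]))
for n in("pipette_grip","pipette"):
  for u in P[n,"scene"]:
    for v in P[n,"top"]: print(n,u,v,tri([("scene",u),("top",v)]))
for n in("carousel","rest","jar","tip_box","tube_rack"):
  print(n,[atz(c,P[n,c][0],0)[:2] for c in("scene","top") if P[n,c]])
E
```

```text
top rim [([215.7, 172.2], 1308)]
((215.7586212158203, 171.64703369140625), (80.93218231201172, 82.10189056396484), 68.15349578857422)
top red [([197.0, 168.7], 42)]
top yellow [([241.0, 137.0], 7), ([265.4, 172.8], 5), ([184.6, 206.8], 5), ([237.6, 219.2], 5), ([225.8, 222.4], 5), ([346.3, 241.9], 74)]
top green [([355.6, 165.0], 25), ([353.0, 171.5], 6), ([353.7, 194.0], 16), ([217.1, 207.1], 8), ([214.8, 219.1], 53), ([341.7, 234.2], 15), ([342.0, 239.0], 8), ([359.2, 264.4], 18)]
scene rim [([292.5, 181.2], 1404), ([305.8, 173.7], 6), ([343.3, 217.8], 31)]
((292.02685546875, 179.95079040527344), (61.579593658447266, 96.06137084960938), 93.84235382080078)
scene red [([312.3, 173.4], 114)]
scene yellow [([170.1, 165.1], 36), ([173.3, 179.7], 181), ([240.0, 201.0], 8), ([235.3, 210.0], 9), ([341.9, 209.6], 8), ([331.8, 244.8], 11), ([251.7, 245.1], 9)]
scene green [([171.2, 169.6], 11), ([134.5, 190.5], 32), ([175.8, 191.0], 25), ([308.0, 228.6], 11), ([300.2, 236.6], 12)]
disc [0.6297 0.1903 0.276 ]
peg [0.6275 0.2373 0.3073]
crad [0.734  0.058  0.2575]
pipette_grip [139.1 192.9] [347.6 244.6] [ 0.4474 -0.2535 -0.0146]
pipette_grip [139.1 192.9] [357.4 172.5] [ 0.6366 -0.1986  0.1596]
pipette_grip [139.1 192.9] [172.4 245.7] [0.6027 0.0877 0.3302]
pipette [173.1 181.4] [352.5 184.3] [ 0.5928 -0.1516  0.179 ]
pipette [173.1 181.4] [352.1 254.2] [ 0.3979 -0.2157  0.0021]
pipette [143.3 197.6] [352.5 184.3] [ 0.6092 -0.1989  0.119 ]
pipette [143.3 197.6] [352.1 254.2] [ 0.4106 -0.2728 -0.0699]
carousel [array([0.6219, 0.194 ]), array([0.6185, 0.1992])]
rest [array([ 0.6318, -0.1927]), array([ 0.6453, -0.1966])]
jar [array([ 0.4715, -0.2794]), array([0.3992, 0.0055])]
tip_box [array([0.4427, 0.3676]), array([0.4321, 0.3577])]
tube_rack [array([ 0.805 , -0.0126]), array([ 0.8036, -0.0143])]
```

View pics/crop.png

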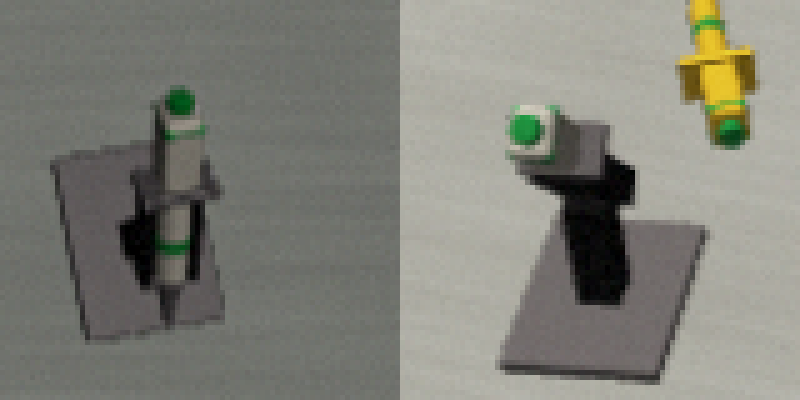

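The crop confirms the grey/white pipette with green band and button in the rest (crop left, button at (180,102)). The yellow one is separate. Now the precise geometry.

```bash
python3 - <<'E'
from h import *
np.set_printoptions(precision=4,suppress=True)
print("axis from rim",atz("top",(215.76,171.6),.280),atz("scene",(292.0,180.0),.280), "tri",tri([("top",(215.76,171.6)),("scene",(292.0,180.0))]))
print("peg",atz("top",(197,168.7),.315),atz("scene",(312.3,173.4),.303))
for z in(0.01,.024):print("pointer",atz("top",(214.8,219.1),z),atz("top",(217.1,207.1),z))
print("lip",[atz("top",u,.166) for u in((265.4,172.8),)],[atz("scene",u,.166) for u in((240,201),(235.3,210))])
b=tri([("top",(355.6,165.0)),("scene",(134.5,190.5))]);print("button",b)
for i in range(1):
    s=(bot.spot_point("top","pipette") if 0 else None)
E
python3 - <<'E'
from h import *
np.set_printoptions(precision=4,suppress=True)
b=tri([("top",(355.6,165.0)),("scene",(134.5,190.5))])
# button->axis model: yaw from top-view band point
from scipy.optimize import least_squares
def ax(y): return np.array([np.sin(.698)*np.cos(y),np.sin(.698)*np.sin(y),np.cos(.698)])
# button top surface centre (slightly below top seen), band unknown s
def res(p):
    o=p[:3];a=ax(p[3]);bt=o+a*.035
    return np.r_[proj("top",bt)-(355.6,165.0),proj("scene",o+a*.0365)-(134.5,190.5),proj("top",o-a*p[4]+0)-(353.7,194.0),(p[4]-.07)*5]
s=least_squares(res,[.63,-.195,.16,0,.07]);print(s.x,s.fun,b)
c=bot.silhouettes
bot.camera("top")
m=sorted([(d["confidence"],d["uv"],d["mask"]) for d in c("top","pipette")],key=lambda t:-t[0])
for q in m:
    ys,xs=np.nonzero(q[2]);print(q[0],q[1],xs.min(),xs.max(),ys.min(),ys.max(),np.linalg.svd(np.c_[xs-xs.mean(),ys-ys.mean()],full_matrices=False)[2][0])
print(bot.get_obs()["clock"])
E
```

```text
axis from rim [0.6268 0.192  0.28  ] [0.6307 0.1969 0.28  ] tri [0.6269 0.1943 0.2764]
peg [0.6296 0.2364 0.315 ] [0.6245 0.24   0.303 ]
pointer [0.5112 0.2193 0.01  ] [0.5495 0.212  0.01  ]
pointer [0.5108 0.2179 0.024 ] [0.5487 0.2108 0.024 ]
lip [array([0.6384, 0.06  , 0.166 ])] [array([0.6066, 0.0665, 0.166 ]), array([0.6409, 0.0647, 0.166 ])]
button [ 0.6563 -0.1928  0.1843]
[ 0.634  -0.1968  0.1572  0.1928  0.0819] [-0.6911  0.273  -0.638  -0.0923  0.0099 -0.0009  0.0593] [ 0.6563 -0.1928  0.1843]
0.84 [354.6, 178.3] 347 363 162 207 [-0.0578  0.9983]
0.73 [352.1, 249.5] 340 367 232 278 [0.4899 0.8718]
0.64 [343.7, 193.0] 330 364 174 212 [0.5243 0.8515]
2.3
```

Axis ≈ (0.627, 0.194), peg at r ≈ 0.045 and 90°, front direction ≈ 168.5°, so the rotor needs ≈ −100° (clockwise). The pipette grip is ≈ (0.634, −0.197, 0.157) at yaw ≈ 0.19. Moving over the peg, with the hand turned +253° so that joint 6 has room.

```bash
python3 -m inch '[40,60,130,0,0,0.49,45, 40,60,130,0,0,0.49,45, 40,60,130,0,0,0.49,45, 40,60,130,0,0,0.49,45, 80,120,130,0,0,0.98,45, 80,120,130,0,0,0.98,45, 80,120,130,0,0,0.98,45, 80,120,130,0,0,0.98,45]'
python3 -m inch '[67,100,0,0,0,0.49,45, 67,100,0,0,0,0.49,45, 67,100,0,0,0,0.49,45, 67,100,0,0,0,0.49,45, 134,200,0,0,0,0.98,45, 134,200,0,0,0,0.98,45, 134,200,0,0,0,0.98,45, 134,200,0,0,0,0.98,45]'
python3 -m inch '[67,100,0,0,0,0.49,45, 67,100,0,0,0,0.49,45, 67,100,0,0,0,0.49,45, 67,100,0,0,0,0.49,45, 134,200,0,0,0,0.98,45, 134,200,0,0,0,0.98,45, 134,200,0,0,0,0.98,45, 134,200,0,0,0,0.98,45]'
python3 -m inch '[67,100,0,0,0,0.49,45, 67,100,0,0,0,0.49,45, 67,100,0,0,0,0.49,45, 67,100,0,0,0,0.49,45, 134,195,0,0,0,0.98,45, 134,195,0,0,0,0.98,45, 134,195,0,0,0,0.98,45, 134,195,0,0,0,0.98,45]'
python3 -c "
from h import *
o=bot.get_obs();print(o['joint_pos'],R.from_quat(o['tool_rot']).as_matrix()[:,1:])"
```

```text
clock: 2.97
eef_pos: [0.2238, -0.3578, 0.3841]
tool_rot: [0.802, 0.597, -0.0, 0.001]
ft_force: [-0.4, -1.0, 0.2]
grip_width: 0.0385
grasp_force: 0.0
clock: 3.63
eef_pos: [0.3595, -0.1546, 0.3832]
tool_rot: [0.425, 0.905, 0.001, 0.0]
ft_force: [-0.4, -0.6, 0.3]
grip_width: 0.0385
grasp_force: 0.0
clock: 4.3
eef_pos: [0.4936, 0.0456, 0.3817]
tool_rot: [-0.05, 0.999, 0.001, -0.0]
ft_force: [-1.2, -0.9, 0.2]
grip_width: 0.0385
grasp_force: 0.0
clock: 4.97
eef_pos: [0.6281, 0.2417, 0.3759]
tool_rot: [-0.514, 0.858, 0.001, -0.003]
ft_force: [0.8, -0.6, -3.1]
grip_width: 0.0387
grasp_force: 0.0
[ 3.66590528e-01  6.70887561e-01  9.93561366e-01  1.89963675e+00
  1.70137005e-03 -7.12351006e-01] [[-8.81439021e-01 -6.36665972e-03]
 [ 4.72267900e-01 -6.21990080e-04]
 [ 5.31818518e-03 -9.99979539e-01]]
```

```bash
python3 -m inch '[0,-2,0,0,0,0.47,45, 0,-2,0,0,0,0.47,45, 0,-2,0,0,0,0.47,45, 0,-2,0,0,0,0.47,45, 0,-2,0,0,0,0.47,45, 0,-2,0,0,0,0.47,45]'
python3 - <<'E'
from h import *
np.set_printoptions(precision=4,suppress=True)
W=bot.camera("wrist");cv2.imwrite("pics/w1.png",W)
h=cv2.cvtColor(W,cv2.COLOR_BGR2HSV);m=cv2.inRange(h,(0,150,50),(5,255,255))|cv2.inRange(h,(175,150,50),(180,255,255))
n,l,s,c=cv2.connectedComponentsWithStats(m);k=1+np.argmax(s[1:,4]);print(c[k],s[k],atz("wrist",c[k],.315))
print(bot.get_obs()["eef_pos"],bot.get_obs()["joint_pos"])
E
```

```text
clock: 5.47
eef_pos: [0.6249, 0.2339, 0.3831]
tool_rot: [-0.695, 0.719, 0.0, -0.0]
ft_force: [0.4, -0.6, 0.1]
grip_width: 0.0385
grasp_force: 0.0
[257.2056 215.3617] [243 195  29  41 929] [0.6271 0.2353 0.315 ]
[0.6249 0.2338 0.3832] [ 0.3581  0.6515  0.9781  1.8976 -0.     -1.1778]
```

View pics/w1.png

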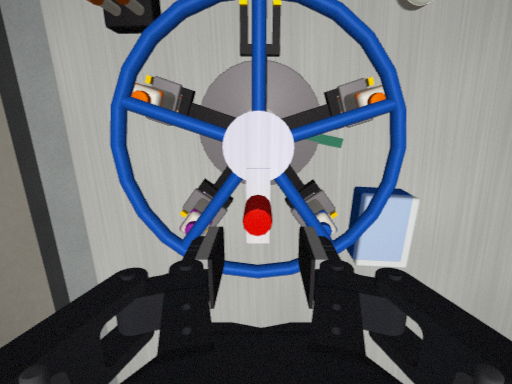

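The wrist picture shows the peg at (257,220) centred between the jaws, the hub at (258,146), the base disc around (260,108), the pointer at (328,141) and the empty cradle at the top at (260,25).

```bash
python3 - <<'E'
from h import *
np.set_printoptions(precision=4,suppress=True)
W=cv2.imread("pics/w1.png")
h=cv2.cvtColor(W,cv2.COLOR_BGR2HSV);m=cv2.inRange(h,(65,100,30),(95,255,200));m[:, :300]=0;m[200:]=0
ys,xs=np.nonzero(m);print(len(xs),xs.min(),xs.max(),xs.mean(),ys.mean(),"pointer",atz("wrist",(xs.mean(),ys.mean()),.012),atz("wrist",(342,143),.012))
print("hub",atz("wrist",(258.3,146),.286),"pegtop",atz("wrist",(257,219),.321))
m=cv2.inRange(h,(105,150,60),(125,255,255));n,l,s,c=cv2.connectedComponentsWithStats(m);k=1+np.argmax(s[1:,4])
e=cv2.fitEllipse(cv2.findContours((l==k).astype(np.uint8),0,2)[0][0]);print(e,atz("wrist",e[0],.28))
print("lips",atz("wrist",(243,2),.166),atz("wrist",(277,2),.166))
E
```

```text
247 307 342 326.92712550607285 139.9919028340081 pointer [0.5158 0.2198 0.012 ] [0.491  0.2256 0.012 ]
hub [0.6249 0.1924 0.286 ] pegtop [0.6271 0.2356 0.321 ]
((340.6044006347656, 129.81517028808594), (114.55243682861328, 237.2241668701172), 175.0747528076172) [0.5639 0.1834 0.28  ]
lips [0.6363 0.0629 0.166 ] [0.6023 0.0641 0.166 ]
```

```bash
python3 -m inch '[2,3,-35,0,0,0,45, 2,3,-50,0,0,0,45, 2,3,-65,0,0,0,45, 2,3,-70,0,0,0,45, 2,3,-70,0,0,0,32, 2,3,-70,0,0,0,32]'
python3 - <<'E'
from h import *
o=bot.get_obs();print(o["eef_pos"],o["joint_pos"])
c=np.array([625.5,193]);f=lambda a:c+45*np.array([np.cos(np.radians(a)),np.sin(np.radians(a))])
for a0,n in((87.5,8),(37.3,8)):
  print([tuple((f(a0-6.28*k)-f(a0)).round(1))+(round(-.1096*k,3),) for k in range(1,n+1)])
E
```

```text
clock: 6.02
eef_pos: [0.627, 0.2368, 0.314]
tool_rot: [-0.695, 0.719, -0.0, 0.0]
ft_force: [-0.3, -0.2, -0.1]
grip_width: 0.0274
grasp_force: 0.0
[0.62695694 0.23681045 0.31402438] [ 3.61154033e-01  6.08180785e-01  7.19365019e-01  1.68136810e+00
 -1.43996093e-05 -1.17622561e+00]
[(np.float64(4.9), np.float64(-0.5), -0.11), (np.float64(9.7), np.float64(-1.5), -0.219), (np.float64(14.4), np.float64(-3.0), -0.329), (np.float64(18.9), np.float64(-5.1), -0.438), (np.float64(23.1), np.float64(-7.6), -0.548), (np.float64(27.1), np.float64(-10.6), -0.658), (np.float64(30.7), np.float64(-14.0), -0.767), (np.float64(33.9), np.float64(-17.7), -0.877)]
[(np.float64(2.8), np.float64(-4.1), -0.11), (np.float64(5.1), np.float64(-8.4), -0.219), (np.float64(6.9), np.float64(-13.0), -0.329), (np.float64(8.2), np.float64(-17.8), -0.438), (np.float64(9.0), np.float64(-22.6), -0.548), (np.float64(9.2), np.float64(-27.6), -0.658), (np.float64(8.9), np.float64(-32.5), -0.767), (np.float64(8.1), np.float64(-37.3), -0.877)]
```

```bash
python3 -m inch '[5,-0.5,0,0,0,-0.11,30, 9.7,-1.5,0,0,0,-0.22,30, 14.4,-3,0,0,0,-0.33,30, 18.9,-5.1,0,0,0,-0.44,30, 23.1,-7.6,0,0,0,-0.55,30, 27.1,-10.6,0,0,0,-0.66,30, 30.7,-14,0,0,0,-0.77,30, 33.9,-17.7,0,0,0,-0.88,30]' && python3 -m inch '[2.8,-4.1,0,0,0,-0.11,30, 5.1,-8.4,0,0,0,-0.22,30, 6.9,-13,0,0,0,-0.33,30, 8.2,-17.8,0,0,0,-0.44,30, 9,-22.6,0,0,0,-0.55,30, 9.2,-27.6,0,0,0,-0.66,30, 8.9,-32.5,0,0,0,-0.77,30, 8.9,-37,0,0,0,-0.88,30]' && python3 -m inch '[0,0,0,0,0,0,20, 0,0,0,0,0,0,15, 0,0,0,0,0,0,15, 0,0,0,0,0,0,15]'
python3 - <<'E'
from h import *
W=bot.camera("wrist");T=bot.camera("top");cv2.imwrite("pics/w2.png",np.hstack([cv2.resize(W,(400,300)),cv2.resize(T[110:240,150:280],(300,300))]));cv2.imwrite("pics/w2raw.png",W);cv2.imwrite("pics/t2raw.png",T)
print(bot.get_obs()["eef_pos"])
E
```

```text
clock: 6.68
eef_pos: [0.6605, 0.2199, 0.3152]
tool_rot: [-0.321, 0.947, 0.001, 0.001]
ft_force: [-2.8, 1.7, 0.4]
grip_width: 0.0255
grasp_force: 1.5
clock: 7.35
eef_pos: [0.6698, 0.1834, 0.3153]
tool_rot: [0.113, 0.994, 0.002, 0.001]
ft_force: [-1.2, 2.0, 0.1]
grip_width: 0.0258
grasp_force: 1.3
clock: 7.68
eef_pos: [0.6702, 0.1829, 0.3157]
tool_rot: [0.11, 0.994, 0.001, 0.002]
ft_force: [-0.7, 1.9, 6.3]
grip_width: 0.0179
grasp_force: 58.8
[0.67022449 0.18295163 0.31570451]
```

View pics/w2.png

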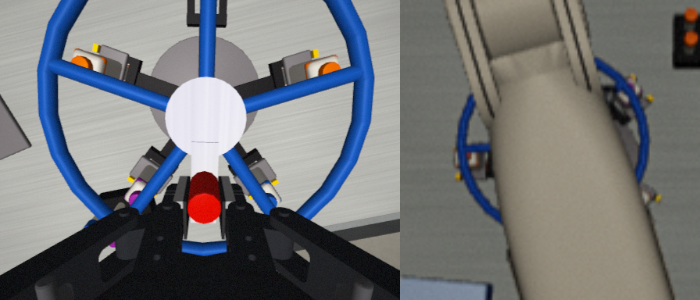

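The grasp closed on the peg (18 mm) and in the wrist picture the empty cradle arm lies in line, covering the pointer. Release, rise and go above the pipette.

```bash
python3 -m inch '[0,0,0,0,0,0,45, 0,0,0,0,0,0,50, 0,0,0,0,0,0,50, 0,0,25,0,0,0,50, 0,0,65,0,0,0,50, 0,0,65,0,0,0,50]' && python3 -m inch '[-10,-40,0,0,0,0.1,70, -20,-80,0,0,0,0.2,70, -30,-120,0,0,0,0.3,70, -35,-160,0,0,0,0.41,70, -35,-200,0,0,0,0.41,70, -35,-240,0,0,0,0.41,70, -35,-280,0,0,0,0.41,70, -35,-320,0,0,0,0.41,70]' && python3 -m inch '[0,-30,-20,0,0,0,70, -35,-60,-50,0,0,0,70, -50,-60,-50,0,0,0,70, -50,-60,-50,0,0,0,70]'
python3 - <<'E'
from h import *
np.set_printoptions(precision=4,suppress=True)
W=bot.camera("wrist");T=bot.camera("top");S=bot.camera("scene")
cv2.imwrite("pics/w3raw.png",W);cv2.imwrite("pics/t3raw.png",T)
cv2.imwrite("pics/w3.png",np.hstack([cv2.resize(W,(440,330)),cv2.resize(T[110:240,150:280],(330,330),interpolation=3)]))
o=bot.get_obs();print(o["eef_pos"],o["joint_pos"])
for n in("free_cradle","turn_peg"):
  for c in("top","scene"): print(n,c,[(np.round(d["uv"],1),round(d["confidence"],2)) for d in bot.spot_point(c,n)])
h=cv2.cvtColor(T,cv2.COLOR_BGR2HSV);m=cv2.inRange(h,(0,150,60),(5,255,255));m[:,270:]=0
n,l,s,c=cv2.connectedComponentsWithStats(m);k=1+np.argmax(s[1:,4]);print("peg",c[k],atz("top",c[k],.315))
E
```

```text
clock: 8.28
eef_pos: [0.6701, 0.1819, 0.3835]
tool_rot: [0.11, 0.994, 0.001, 0.003]
ft_force: [-0.9, 0.3, 1.9]
grip_width: 0.0429
grasp_force: 0.0
clock: 8.95
eef_pos: [0.634, -0.14, 0.3782]
tool_rot: [-0.094, 0.996, -0.0, -0.0]
ft_force: [0.8, 0.8, 0.6]
grip_width: 0.0597
grasp_force: 0.0
clock: 9.28
eef_pos: [0.5777, -0.2, 0.3226]
tool_rot: [-0.092, 0.996, 0.002, -0.007]
ft_force: [0.0, -0.3, -1.7]
grip_width: 0.0598
grasp_force: 0.0
[ 0.5849 -0.1982  0.329 ] [-0.3267  0.4782  0.5428  1.6341  0.     -0.5146]
free_cradle top [(array([211.8, 215.3]), 0.78)]
free_cradle scene [(array([302.9, 195.8]), 0.97)]
turn_peg top [(array([221. , 150.9]), 0.61)]
turn_peg scene [(array([280.8, 180.6]), 0.95)]
peg [218.8333 152.3333] [0.6712 0.1812 0.315 ]
```

View pics/w3.png

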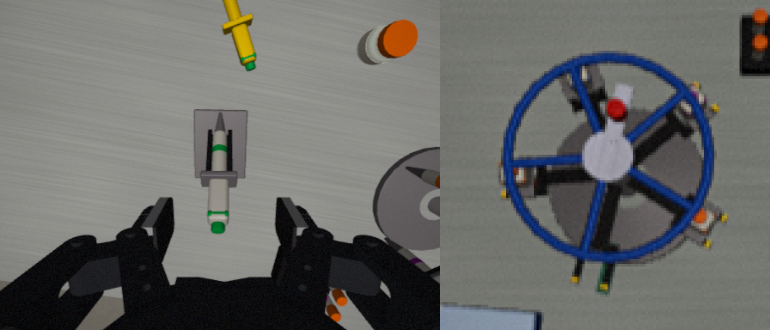

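The wrist picture shows the green pipette aligned with the jaws (button at (217,227) of the 440 px crop). In the top crop the two lips straddle the pointer once parallax is allowed for. Numbers next.

```bash
python3 - <<'E'
from h import *
from scipy.optimize import least_squares
np.set_printoptions(precision=4,suppress=True)
T=cv2.imread("pics/t3raw.png");W=cv2.imread("pics/w3raw.png")
def blobs(I,lo,hi,mn=3):
    n,l,s,c=cv2.connectedComponentsWithStats(cv2.inRange(cv2.cvtColor(I,cv2.COLOR_BGR2HSV),lo,hi));return [(c[i],s[i,4]) for i in range(1,n) if s[i,4]>=mn]
C=np.array([.626,.1935])
for c,a in blobs(T,(20,130,70),(35,255,255)):
    if c[0]<230 and c[1]>205:
        p=atz("top",c,.164)[:2];print("lip",c,a,p,np.degrees(np.arctan2(*(p-C)[::-1])))
for c,a in blobs(T,(65,80,30),(95,255,255)):
    if c[0]<235: print("ptr",c,a,atz("top",c,.015),np.degrees(np.arctan2(*(atz("top",c,.015)[:2]-C)[::-1])))
B=[(c,a) for c,a in blobs(W,(45,80,30),(90,255,255),10)];print(B)
m=bot.silhouettes("wrist","pipette")
for d in m: ys,xs=np.nonzero(d["mask"]);print(d["confidence"],d["uv"],xs.min(),xs.max(),ys.min(),ys.max())
for n in("pipette_grip","pipette"): print(n,[(np.round(d["uv"],1),round(d["confidence"],2)) for d in bot.spot_point("wrist",n)])
u=[c for c,a in B if 235<c[0]<275]
print("button tri",tri([("wrist",max(u,key=lambda c:c[1])),("top",(355.6,165.0)),("scene",(134.5,190.5))]))
E
```

```text
lip [  9.4524 235.127 ] 126 [0.4632 0.7905] 105.25247835639286
lip [203.  219.5] 6 [0.5055 0.2384] 159.5425120460397
lip [214.1429 222.7143] 7 [0.4963 0.2067] 174.2103916656957
ptr [213.3529 218.5882] 17 [0.5127 0.2234 0.015 ] 165.21861790573044
[(array([288.    ,  66.2414]), np.int32(58)), (array([290.7889,  76.6556]), np.int32(90)), (array([255.1085, 172.2481]), np.int32(129)), (array([253.42, 247.53]), np.int32(100)), (array([253.3  , 264.555]), np.int32(200))]
0.8 [251.6, 212.2] 235 275 132 271
0.65 [498.6, 246.7] 448 511 194 327
0.57 [282.1, 34.7] 259 298 0 82
pipette_grip [(array([256.5, 234.5]), 0.96), (array([284.7,  55.2]), 0.8)]
pipette [(array([250.6, 207.5]), 0.92), (array([274.4,  23.1]), 0.61)]
button tri [ 0.6597 -0.1908  0.1899]
```

```bash
python3 - <<'E'
from h import *
from scipy.optimize import least_squares
np.set_printoptions(precision=4,suppress=True)
def ax(y): return np.array([np.sin(.698)*np.cos(y),np.sin(.698)*np.sin(y),np.cos(.698)])
o=bot.get_obs();i=bot.camera_info("wrist");T=np.eye(4);T[:3,:3]=R.from_quat(o["tool_rot"]).as_matrix();T[:3,3]=o["eef_pos"];Ti=np.linalg.inv(T@np.array(i["hand_eye"]))
def pw(p): q=np.array(i["intrinsics"])@(Ti@np.append(p,1))[:3];return q[:2]/q[2]
def res(p):
    g=p[:3];a=ax(p[3]);b=g+a*.036
    return np.r_[proj("top",b)-(355.6,165.0),proj("scene",b)-(134.5,190.5),(pw(b)-(253.3,264.5))/2,(pw(g-a*p[4])-(255.1,172.2))/2,proj("top",g-a*p[4])-(353.7,194.0)]
s=least_squares(res,[.63,-.195,.16,.2,.07]);print(s.x,s.fun.round(2));print(pw(s.x[:3]),o["eef_pos"],R.from_quat(o["tool_rot"]).as_matrix()[:,1])
E
```

```text
[ 0.6377 -0.1948  0.1638  0.1887  0.0782] [-0.87 -1.65 -0.95 -1.02  0.4  -1.21  0.16 -1.57 -0.23 -2.25]
[254.5767 228.5239] [ 0.5856 -0.1973  0.3287] [-0.1884  0.9821 -0.0007]
```

```bash
python3 -m inch '[30,1,-10,0,0,0,70, 53,2,-40,0,0,0,70, 53,2,-75,0,0,0,70, 53,2,-110,0,0,0,70, 53,2,-130,0,0,0,70, 53,2,-150,0,0,0,70, 53,2,-162,0,0,0,70, 53,2,-162,0,0,0,70]'
python3 - <<'E'
from h import *
W=bot.camera("wrist");S=bot.camera("scene");cv2.imwrite("pics/w4.png",np.hstack([cv2.resize(W,(440,330)),cv2.resize(S[150:260,90:200],(330,330),interpolation=3)]))
E
```

```text
clock: 10.45
eef_pos: [0.636, -0.1949, 0.1622]
tool_rot: [-0.094, 0.996, 0.001, -0.003]
ft_force: [-1.0, 0.4, -0.7]
grip_width: 0.0597
grasp_force: 0.0
```

View pics/w4.png

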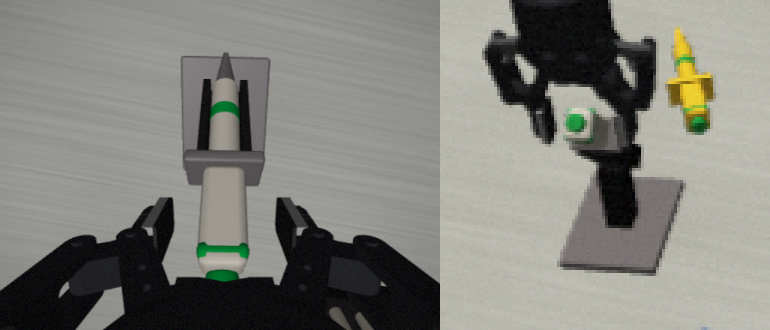

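The pads stand either side of the handle (wrist crop (160–290, 230)), clear of the collar; closing.

```bash
python3 -m inch '[0,0,0,0,0,0,40, 0,0,0,0,0,0,15, 0,0,0,0,0,0,15, 0,0,0,0,0,0,15, 0,0,0,0,0,0,15, 0,0,0,0,0,0,15]'
python3 -m inch '[0,0,10,0,0,0,15, 0,0,25,0,0,0,15, 0,0,50,0,0,0,15, 0,0,80,0,0,0,15, 0,0,110,0,0,0,15, 0,0,110,0,0,0,15]'
python3 - <<'E'
from h import *
from scipy.optimize import least_squares
np.set_printoptions(precision=4,suppress=True)
W=bot.camera("wrist");T=bot.camera("top");S=bot.camera("scene");cv2.imwrite("pics/w5.png",np.hstack([cv2.resize(W,(440,330)),cv2.resize(S[130:240,90:200],(330,330),interpolation=3)]));cv2.imwrite("pics/w5raw.png",W)
o=bot.get_obs();print(o["eef_pos"],o["tool_rot"])
def blobs(I,lo,hi,mn=3):
    n,l,s,c=cv2.connectedComponentsWithStats(cv2.inRange(cv2.cvtColor(I,cv2.COLOR_BGR2HSV),lo,hi));return [(c[i].round(1).tolist(),int(s[i,4])) for i in range(1,n) if s[i,4]>=mn]
for n,I in(("w",W),("t",T),("s",S)): print(n,blobs(I,(45,80,30),(90,255,255),8))
E
```

```text
clock: 11.05
eef_pos: [0.6386, -0.196, 0.168]
tool_rot: [-0.094, 0.996, -0.0, 0.002]
ft_force: [0.9, 1.2, 6.4]
grip_width: 0.023
grasp_force: 58.9
clock: 11.55
eef_pos: [0.6396, -0.1966, 0.284]
tool_rot: [-0.094, 0.996, -0.002, 0.005]
ft_force: [0.7, -0.7, 0.1]
grip_width: 0.0238
grasp_force: 58.8
[ 0.6375 -0.1959  0.2761] [-0.0939  0.9956  0.     -0.0002]
w [([306.6, 9.3], 154), ([263.2, 121.1], 400), ([261.1, 277.4], 628), ([260.7, 313.6], 936)]
t [([364.0, 190.0], 18), ([213.4, 219.3], 20), ([341.7, 234.2], 15)]
s [([126.9, 154.6], 37), ([175.7, 191.0], 24), ([307.2, 230.3], 27)]
```

View pics/w5.png

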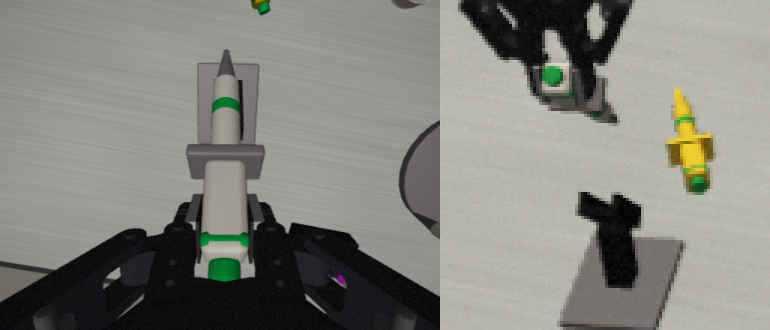

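```bash
python3 - <<'E'
from h import *
from scipy.optimize import least_squares
np.set_printoptions(precision=4,suppress=True)
o=bot.get_obs();i=bot.camera_info("wrist");T=np.eye(4);T[:3,:3]=R.from_quat(o["tool_rot"]).as_matrix();T[:3,3]=o["eef_pos"];X=np.array(i["hand_eye"]);Ti=np.linalg.inv(X);K=np.array(i["intrinsics"])
print("X",X, "toolx",T[:3,0])
def pt(p): q=K@(Ti@np.append(p,1))[:3];return q[:2]/q[2]
sx=np.sign(T[0,0]) # tool x vs world x
def ax(t): return np.array([sx*np.sin(t),0,-np.cos(t)])
for z in(-.1505,-.1055): pass
def res(p,full=True):
    g=np.array([p[0],p[3],p[1]]);a=ax(p[2])
    b=g+a*.036
    r=[(pt(g-a*.1505)-(263,58.5))/2,(pt(g-a*p[4])-(263.2,121.1))/2,(proj("scene",(T@np.append(b,1))[:3])-(126.9,154.6)),[(p[2]-.698)/.05, (p[4]-.078)/.004]]
    w=np.array([.023,0,0]); # collar top-face corners (y half-width)
    return np.concatenate(r)
s=least_squares(res,[0,0.003,.698,0,.078]);print("gx,gz,tilt,gy,band",s.x,s.fun.round(2))
g=np.array([s.x[0],s.x[3],s.x[1]]);a=ax(s.x[2])
e=np.array([sx*np.cos(s.x[2]),0,np.sin(s.x[2])])
for h in(-.0275,-.0355):
  for u in(-.015,.015):
    print("collar",h,u,[pt(g+a*h+e*u+np.array([0,v,0]))*440/512 for v in(-.023,.023)])
print("button top",pt(g+a*.0375),"hang TCP offset in pipette frame")
E
```

```text
X [[-0.0004 -0.9644 -0.2644  0.0675]
 [ 1.     -0.0005  0.0004 -0.0007]
 [-0.0005 -0.2644  0.9644 -0.1206]
 [ 0.      0.      0.      1.    ]] toolx [-0.9824 -0.187   0.0005]
gx,gz,tilt,gy,band [0.008  0.0116 0.6985 0.0006 0.0802] [-0.24 -0.15 -0.15  0.25  0.67 -0.07  0.01  0.54]
collar -0.0275 -0.015 [array([186.2256, 148.314 ]), array([266.6647, 148.2781])]
collar -0.0275 0.015 [array([191.7134, 176.0432]), array([260.5594, 176.0097])]
collar -0.0355 -0.015 [array([187.3639, 137.6108]), array([265.3821, 137.5772])]
collar -0.0355 0.015 [array([192.5498, 166.1253]), array([259.6147, 166.0936])]
button top [264.0974 320.5952] hang TCP offset in pipette frame
```

```bash
python3 - <<'E'
import cv2,numpy as np
W=cv2.imread("pics/w5raw.png");g=cv2.cvtColor(W,6)
for c in(228,232,292): print(c,list(zip(range(160,222,2),g[160:222:2,c-1:c+2].mean(1).astype(int).tolist())))
print("row190",[(x,int(g[188:192,x].mean())) for x in range(210,320,3)])
print("col263 tip",[(r,int(g[r,262:265].mean())) for r in range(50,76,2)])
cv2.imwrite("pics/c5.png",cv2.resize(W[40:240,190:340],(600,800//1)[:2],interpolation=3)[:600])
E
```

```text
228 [(160, 152), (162, 156), (164, 149), (166, 155), (168, 56), (170, 81), (172, 85), (174, 89), (176, 99), (178, 126), (180, 98), (182, 84), (184, 85), (186, 86), (188, 85), (190, 85), (192, 83), (194, 85), (196, 85), (198, 82), (200, 84), (202, 83), (204, 83), (206, 81), (208, 103), (210, 158), (212, 158), (214, 154), (216, 155), (218, 156), (220, 155)]
232 [(160, 117), (162, 117), (164, 117), (166, 107), (168, 55), (170, 81), (172, 84), (174, 88), (176, 97), (178, 124), (180, 97), (182, 85), (184, 84), (186, 85), (188, 83), (190, 86), (192, 85), (194, 85), (196, 85), (198, 83), (200, 83), (202, 85), (204, 83), (206, 83), (208, 107), (210, 159), (212, 159), (214, 156), (216, 153), (218, 158), (220, 155)]
292 [(160, 114), (162, 116), (164, 113), (166, 113), (168, 64), (170, 82), (172, 85), (174, 88), (176, 90), (178, 111), (180, 102), (182, 84), (184, 83), (186, 83), (188, 85), (190, 84), (192, 83), (194, 82), (196, 81), (198, 83), (200, 82), (202, 83), (204, 83), (206, 80), (208, 98), (210, 152), (212, 159), (214, 160), (216, 155), (218, 158), (220, 159)]
row190 [(210, 155), (213, 156), (216, 156), (219, 95), (222, 85), (225, 84), (228, 84), (231, 85), (234, 83), (237, 84), (240, 105), (243, 137), (246, 150), (249, 151), (252, 151), (255, 150), (258, 150), (261, 151), (264, 151), (267, 151), (270, 149), (273, 150), (276, 149), (279, 134), (282, 113), (285, 81), (288, 83), (291, 85), (294, 84), (297, 83), (300, 82), (303, 80), (306, 139), (309, 156), (312, 158), (315, 157), (318, 158)]
col263 tip [(50, 152), (52, 150), (54, 152), (56, 148), (58, 73), (60, 74), (62, 75), (64, 73), (66, 75), (68, 74), (70, 76), (72, 73), (74, 77)]
```

View pics/c5.png

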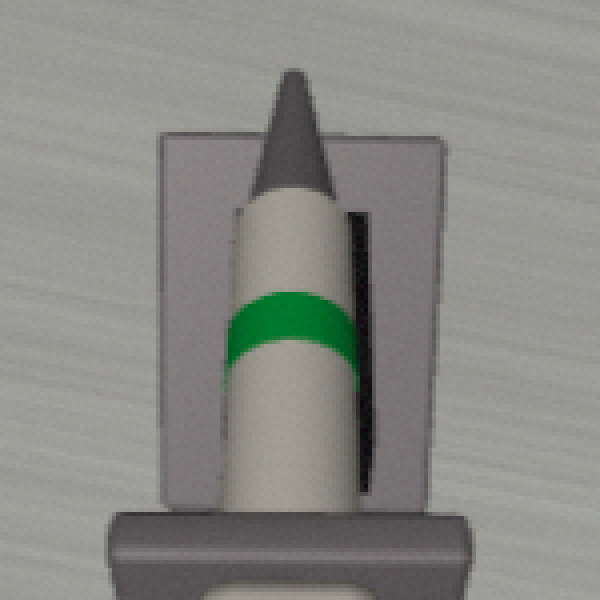

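```bash
python3 - <<'E'
from h import *
from scipy.optimize import least_squares
np.set_printoptions(precision=4,suppress=True)
o=bot.get_obs();i=bot.camera_info("wrist");T=np.eye(4);T[:3,:3]=R.from_quat(o["tool_rot"]).as_matrix();T[:3,3]=o["eef_pos"];Ti=np.linalg.inv(np.array(i["hand_eye"]));K=np.array(i["intrinsics"])
def pt(p): q=K@(Ti@np.append(p,1))[:3];return q[:2]/q[2]
def res(p):
    t=p[2];a=np.array([-np.sin(t),0,-np.cos(t)]);e=np.array([-np.cos(t),0,np.sin(t)]) # a: to button, e: pipette x (world +x-ish, down)
    g=np.array([p[0],p[3],p[1]]);f=lambda u,v,h:pt(g+a*h+e*u+np.array([0,v,0]))
    return np.r_[f(0,0,-.1505)[1]-58,f(0,0,-.1505)[0]-263.2,f(-.015,0,-.0355)[1]-168,f(-.015,0,-.0275)[1]-178.5,f(.015,0,-.0275)[1]-209,f(-.01,0,-.1055)[1]-87.5,
      f(-.015,.023,-.0275)[0]-f(-.015,-.023,-.0275)[0]-(91),f(-.015,0,-.0275)[0]-262.5,(proj("scene",(T@np.append(g+a*.037,1))[:3])-(126.9,154.6))*1]
s=least_squares(res,[0.005,0.005,.698,0],loss="soft_l1");print(s.x,np.degrees(s.x[2]),s.fun.round(1))
E
```

```text
[0.0036 0.0146 0.7326 0.0003] 41.97305432685012 [ 1.  -1.  -1.   1.2 -0.1 -1.   0.7  0.5  0.1  2.5]
```

Pipette held with the handle centre 3.6/14.6 mm from the TCP (tool x/z), leaning ≈ 41°. Carry it to a stand-off in front of the cradle, yawing −0.417, then tilting.

```bash
python3 -m inch '[-30,0,10,0,0,-0.05,15, -65,5,10,0,0,-0.1,15, -100,25,10,0,0,-0.16,15, -130,50,10,0,0,-0.22,15, -160,75,10,0,0,-0.28,15, -185,105,10,0,0,-0.34,15, -200,140,10,0,0,-0.4,15, -205,180,10,0,0,-0.417,15]' && python3 -m inch '[0,31,0,-0.02,-0.087,0,15, 0,62,0,-0.041,-0.174,0,15, 0,93,0,-0.061,-0.261,0,15, 0,124,0,-0.081,-0.348,0,15, 0,155,0,-0.102,-0.436,0,15, 0,186,0,-0.122,-0.523,0,15, 0,215,0,-0.142,-0.61,0,15, 0,254,0,-0.163,-0.697,0,15]' && python3 -m inch '[0,0,-40,0,0,0,15, 0,0,-45,0,0,0,15, 0,0,-45,0,0,0,15, 0,0,-45,0,0,0,15]'
python3 - <<'E'
from h import *
np.set_printoptions(precision=4,suppress=True)
W=bot.camera("wrist");S=bot.camera("scene");T=bot.camera("top");cv2.imwrite("pics/w6.png",np.hstack([cv2.resize(W,(440,330)),cv2.resize(S[140:250,240:350],(330,330),interpolation=3)]));cv2.imwrite("pics/w6raw.png",W);cv2.imwrite("pics/s6raw.png",S)
o=bot.get_obs();print(o["eef_pos"],o["joint_pos"]);print(R.from_quat(o["tool_rot"]).as_matrix())
def blobs(I,lo,hi,mn=3):
    n,l,s,c=cv2.connectedComponentsWithStats(cv2.inRange(cv2.cvtColor(I,cv2.COLOR_BGR2HSV),lo,hi));return [(c[i].round(1).tolist(),int(s[i,4])) for i in range(1,n) if s[i,4]>=mn]
for n,I in(("w",W),("s",S)): print(n,blobs(I,(45,80,30),(90,255,255),8),blobs(I,(20,130,70),(35,255,255)))
E
```

```text
clock: 12.37
eef_pos: [0.4286, -0.0156, 0.2846]
tool_rot: [0.117, 0.993, -0.0, -0.002]
ft_force: [1.1, -0.6, -1.1]
grip_width: 0.0228
grasp_force: 58.9
clock: 13.03
eef_pos: [0.4309, 0.2375, 0.2851]
tool_rot: [0.107, 0.93, -0.041, 0.35]
ft_force: [1.2, -1.5, -2.0]
grip_width: 0.0235
grasp_force: 59.0
clock: 13.37
eef_pos: [0.4325, 0.237, 0.2407]
tool_rot: [0.107, 0.931, -0.042, 0.347]
ft_force: [0.2, -0.1, -1.3]
grip_width: 0.0235
grasp_force: 59.3
[0.4342 0.2375 0.2434] [ 0.8336 -0.0138 -0.527   0.6562 -0.6123  0.9383]
[[-0.7327  0.2302  0.6404]
 [ 0.1749  0.9731 -0.1497]
 [-0.6577  0.0024 -0.7533]]
w [([270.2, 68.7], 51), ([262.4, 120.9], 395), ([261.1, 277.4], 632), ([260.7, 313.7], 932)] [([144.0, 238.9], 153), ([383.0, 241.1], 160)]
s [([322.5, 139.9], 31), ([321.3, 147.1], 15), ([319.7, 175.9], 19), ([175.7, 191.0], 24), ([307.2, 230.3], 27)] [([169.9, 164.6], 42), ([173.3, 179.9], 194), ([305.3, 183.0], 7), ([317.9, 187.1], 8), ([246.7, 193.0], 7), ([344.5, 218.5], 8), ([236.9, 227.6], 11), ([343.8, 228.3], 10), ([242.9, 237.6], 14), ([307.4, 255.8], 14), ([292.1, 257.3], 17)]
```

View pics/w6.png

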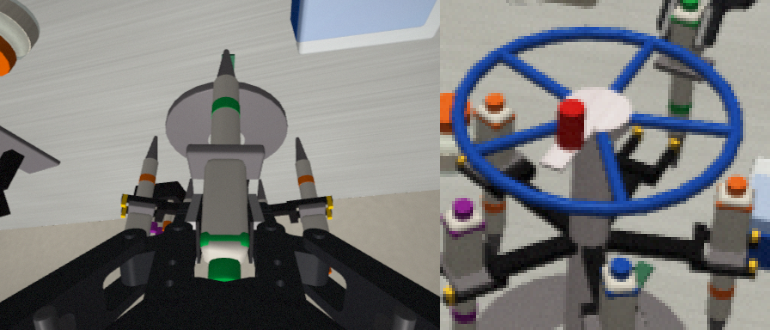

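The wrist view is symmetric about the pipette: neighbouring lips at (144,239) and (383,241), pipette at column 262, pointer just beside the tip. Use those to check the lateral alignment.

```bash
python3 - <<'E'
from h import *
np.set_printoptions(precision=4,suppress=True)
o=bot.get_obs();M=R.from_quat(o["tool_rot"]).as_matrix();p=o["eef_pos"]
A=atz("wrist",(144.0,238.9),.163)[:2];B=atz("wrist",(383,241.1),.163)[:2];mid=(A+B)/2;n=(A-B)/np.linalg.norm(A-B)
seat=np.array([.5189,.2184]);ax=np.array([.626,.1935])
print("lips",A,B,[(np.linalg.norm(q-ax),np.degrees(np.arctan2(*(q-ax)[::-1]))) for q in(A,B)],"plane normal ang",np.degrees(np.arctan2(n[1],n[0])))
print("lateral seat,axis vs plane mm",(seat-mid)@n*1e3,(ax-mid)@n*1e3)
# pipette points
t=.7326;a=np.array([-np.sin(t),0,-np.cos(t)]);g=np.array([.0036,.0003,.0146])
gw=p+M@g;aw=M@a;print("g",gw,"axis",aw,"seat lateral of g",(gw[:2]-mid)@n*1e3, "g tilt deg",np.degrees(np.arccos(aw[2])))
tip=gw-aw*.1505;print("tip",tip,(tip[:2]-mid)@n*1e3)
# empty cradle lips in scene & top
for u in((305.3,183.0),(317.9,187.1)): print("scene lip",atz("scene",u,.164))
print("scene button",proj("scene",gw+aw*.037),"seen (322.5,139.9); band",proj("scene",gw-aw*.0355-aw*.045))
for n_ in("free_cradle","pipette_grip","pipette"):print(n_,[(np.round(d["uv"],1),round(d["confidence"],2)) for d in bot.spot_point("scene",n_)])
for q in((seat[0],seat[1],.160),): print("seat proj",proj("scene",q))
E
```

```text
lips [0.5533 0.086 ] [0.6167 0.324 ] [(np.float64(0.12978822663848175), np.float64(-124.06237414048844)), (np.float64(0.13079509203648496), np.float64(94.0606269670577))] plane normal ang -104.9243788921284
lateral seat,axis vs plane mm 4.055557178593002 0.5326375274747635
g [0.441  0.2363 0.23  ] axis [ 0.0139 -0.0057  0.9999] seat lateral of g 6.864312642345905 g tilt deg 0.8634679789926898
tip [0.4389 0.2371 0.0795] 6.5731594921373695
scene lip [0.4941 0.2096 0.164 ]
scene lip [0.5019 0.2437 0.164 ]
scene button [322.1397 140.4329] seen (322.5,139.9); band [318.6525 176.3047]
free_cradle [(array([306. , 193.6]), 0.73)]
pipette_grip [(array([321.5, 146.5]), 0.57), (array([174.6, 180.6]), 0.55)]
pipette [(array([320.9, 161.5]), 0.72), (array([175.1, 181. ]), 0.68), (array([293.1, 180. ]), 0.46)]
seat proj [306.8385 190.8016]
```

Cradle angle ≈ 165.6° (mean of scene, wrist and top), so the seat is ≈ (0.5195, 0.2205). Pipette upright within 1°. Align at the stand-off, then go in with the collar ~13 mm above the prongs.

```bash
python3 -m inch '[0,2,-10,0,0,-0.02,15, 0,4,-21,0,0,-0.02,15, 0,4,-21,0,0,-0.02,15, 10,1.5,-21,0,0,-0.02,15, 20,-1,-21,0,0,-0.02,15, 30,-3.5,-21,0,0,-0.02,15, 40,-6,-21,0,0,-0.02,15, 40,-6,-21,0,0,-0.02,15]'
python3 - <<'E'
from h import *
np.set_printoptions(precision=4,suppress=True)
o=bot.get_obs();M=R.from_quat(o["tool_rot"]).as_matrix();g=o["eef_pos"]+M@np.array([.0036,.0003,.0146]);print("g",g,o["ft_force"])
S=bot.camera("scene");W=bot.camera("wrist")
def blobs(I,lo,hi,mn=3):
    n,l,s,c=cv2.connectedComponentsWithStats(cv2.inRange(cv2.cvtColor(I,cv2.COLOR_BGR2HSV),lo,hi));return [(c[i],int(s[i,4])) for i in range(1,n) if s[i,4]>=mn]
print([(c.round(1),a,atz("scene",c,.164)) for c,a in blobs(S,(20,130,70),(35,255,255)) if 290<c[0]<335 and c[1]<215])
print([(c.round(1),a,atz("wrist",c,.164)) for c,a in blobs(W,(20,130,70),(35,255,255),10)])
E
```

```text
clock: 14.33
eef_pos: [0.4745, 0.2316, 0.2213]
tool_rot: [0.118, 0.929, -0.044, 0.348]
ft_force: [0.6, 0.8, -0.5]
grip_width: 0.0233
grasp_force: 59.3
g [0.4813 0.2302 0.2079] [ 0.6085  0.8199 -0.4982]
[(array([305.3, 183. ]), 7, array([0.4941, 0.2095, 0.164 ])), (array([317.2, 187. ]), 10, array([0.502 , 0.2419, 0.164 ]))]
[(array([403. , 240.7]), 232, array([0.6006, 0.3208, 0.164 ])), (array([122.1, 241.4]), 223, array([0.5437, 0.0918, 0.164 ]))]
```

```bash
python3 -m inch '[5,-1.3,0,0,0,0,15, 10,-2.6,0,0,0,0,15, 15,-3.8,0,0,0,0,15, 20,-5.1,0,0,0,0,15, 20,-5.1,0,0,0,0,15]'; python3 -m inch '[5,-1.3,0,0,0,0,15, 10,-2.6,0,0,0,0,15, 15,-3.8,0,0,0,0,15, 18,-4.7,0,0,0,0,15, 18,-4.7,0,0,0,0,15]'
python3 - <<'E'
from h import *
np.set_printoptions(precision=4,suppress=True)
o=bot.get_obs();M=R.from_quat(o["tool_rot"]).as_matrix();g=o["eef_pos"]+M@np.array([.0036,.0003,.0146]);print("g",g,o["ft_force"],o["clock"])
S=bot.camera("scene");T=bot.camera("top");W=bot.camera("wrist")
def blobs(I,lo,hi,mn=3):
    n,l,s,c=cv2.connectedComponentsWithStats(cv2.inRange(cv2.cvtColor(I,cv2.COLOR_BGR2HSV),lo,hi));return [(c[i],int(s[i,4])) for i in range(1,n) if s[i,4]>=mn]
print([(c.round(1),a,atz("scene",c,.164)) for c,a in blobs(S,(20,130,70),(35,255,255)) if 290<c[0]<335 and c[1]<215])
print([(c.round(1),a,atz("wrist",c,.164)) for c,a in blobs(W,(20,130,70),(35,255,255),10)])
print("peg",[(c.round(1),a,atz("scene",c,.303)) for c,a in blobs(S,(0,150,60),(5,255,255),40) if 260<c[0]<300])
E
```

```text
clock: 14.85
eef_pos: [0.4935, 0.227, 0.2205]
tool_rot: [0.117, 0.929, -0.044, 0.348]
ft_force: [0.5, -0.6, -1.6]
grip_width: 0.0232
grasp_force: 59.3
clock: 15.27
eef_pos: [0.5113, 0.2221, 0.2204]
tool_rot: [0.117, 0.929, -0.044, 0.348]
ft_force: [0.6, -0.0, -0.3]
grip_width: 0.0231
grasp_force: 59.3
g [0.5181 0.2207 0.207 ] [ 0.649  -0.005  -0.2525] 15.2667
[(array([318.3, 187.3]), 3, array([0.5026, 0.2449, 0.164 ]))]
[(array([293.6, 148.9]), 251, array([0.5015, 0.241 , 0.164 ])), (array([229.2, 149.3]), 264, array([0.4935, 0.2086, 0.164 ])), (array([101.7, 220.5]), 283, array([0.5446, 0.0916, 0.164 ])), (array([423.4, 220.1]), 297, array([0.6021, 0.3209, 0.164 ]))]
peg [(array([283.3, 180.6]), 111, array([0.6651, 0.1838, 0.303 ]))]
```

The wrist camera now sees both lips: seat ≈ (0.518, 0.220), pipette at (0.518, 0.2207), within a millimetre. Lower gently.

```bash
python3 -m inch '[0,-0.5,-2,0,0,0,15, 0,-0.5,-4,0,0,0,15, 0,-0.5,-6,0,0,0,15, 0,-0.5,-7,0,0,0,15, 0,-0.5,-7,0,0,0,15]'; python3 -m inch '[0,0,-1,0,0,0,15, 0,0,-2,0,0,0,15, 0,0,-2,0,0,0,15]';  python3 -m inch '[0,0,-1,0,0,0,15, 0,0,-1,0,0,0,15]'
```

```text
clock: 15.83
eef_pos: [0.5105, 0.2218, 0.213]
tool_rot: [0.116, 0.929, -0.044, 0.347]
ft_force: [0.2, -0.6, -0.8]
grip_width: 0.0231
grasp_force: 59.4
clock: 16.08
eef_pos: [0.5113, 0.2221, 0.2125]
tool_rot: [0.117, 0.929, -0.043, 0.349]
ft_force: [-3.3, 0.4, 5.0]
grip_width: 0.0232
grasp_force: 60.1
clock: 16.25
eef_pos: [0.5116, 0.2224, 0.2122]
tool_rot: [0.117, 0.929, -0.043, 0.349]
ft_force: [-2.7, 0.2, 7.7]
grip_width: 0.0234
grasp_force: 60.6
```

```bash
python3 - <<'E'
from h import *
np.set_printoptions(precision=4,suppress=True)
o=bot.get_obs();M=R.from_quat(o["tool_rot"]).as_matrix();t=.7326;aw=M@np.array([-np.sin(t),0,-np.cos(t)]);g=o["eef_pos"]+M@np.array([.0036,.0003,.0146])
W=bot.camera("wrist");cv2.imwrite("pics/w7raw.png",W)
print("g",g,aw,o["ft_force"])
hsv=cv2.cvtColor(W,cv2.COLOR_BGR2HSV);n,l,s,c=cv2.connectedComponentsWithStats(cv2.inRange(hsv,(20,130,50),(35,255,255)))
d=np.array([.9707,-.240]);yd=np.array([.24,.9707]);u=g-aw*.0355
for k in range(1,n):
    if s[k,4]<30 or c[k][1]>200: continue
    x,y,w,h,a=s[k]
    print(c[k].round(1),s[k])
    for zz in(u[2],u[2]+.006):
        for r in(y,y+h):
            q=atz("wrist",(c[k][0],r),zz)[:2]-u[:2];print("  z-u",round(zz-u[2],3),"row",r,"radial out mm",-(q@d)*1e3,"lat",q@yd*1e3)
gr=cv2.cvtColor(W,6)
for col in(222,232,292,303): print(col,[(r,int(gr[r,col-1:col+2].mean())) for r in range(130,216,2)])
E
```

```text
g [0.5184 0.221  0.1989] [ 0.0128 -0.0051  0.9999] [-2.6783  0.203   7.7355]
[227.8 159.6] [219 152  18  16 274]
  z-u 0.0 row 152 radial out mm 25.981868605057276 lat -17.109857144025487
  z-u 0.0 row 168 radial out mm 13.333513657420893 lat -18.375399829123158
  z-u 0.006 row 152 radial out mm 32.9199297046036 lat -16.05829124948478
  z-u 0.006 row 168 radial out mm 21.065824922884016 lat -17.244364510157347
[294.5 159.6] [286 152  19  16 281]
  z-u 0.0 row 152 radial out mm 25.679733372468867 lat 15.29935434472417
  z-u 0.0 row 168 radial out mm 13.000600913501744 lat 16.394788157930872
  z-u 0.006 row 152 radial out mm 32.63676697552303 lat 14.315792215997176
  z-u 0.006 row 168 radial out mm 20.75381734830802 lat 15.342438547235483
222 [(130, 140), (132, 140), (134, 140), (136, 139), (138, 138), (140, 129), (142, 20), (144, 23), (146, 18), (148, 19), (150, 16), (152, 64), (154, 106), (156, 106), (158, 106), (160, 108), (162, 207), (164, 207), (166, 204), (168, 60), (170, 69), (172, 73), (174, 76), (176, 95), (178, 126), (180, 137), (182, 140), (184, 138), (186, 139), (188, 139),
[... 986 characters left out ...]
4, 138), (186, 139), (188, 141), (190, 139), (192, 139), (194, 137), (196, 139), (198, 139), (200, 139), (202, 137), (204, 139), (206, 138), (208, 104), (210, 33), (212, 135), (214, 208)]
303 [(130, 137), (132, 137), (134, 135), (136, 135), (138, 137), (140, 131), (142, 112), (144, 100), (146, 98), (148, 89), (150, 84), (152, 113), (154, 122), (156, 119), (158, 117), (160, 118), (162, 194), (164, 182), (166, 176), (168, 94), (170, 67), (172, 70), (174, 75), (176, 83), (178, 113), (180, 134), (182, 141), (184, 138), (186, 135), (188, 132), (190, 128), (192, 127), (194, 133), (196, 141), (198, 152), (200, 166), (202, 169), (204, 194), (206, 206), (208, 208), (210, 205), (212, 208), (214, 205)]
```

Contact came 3–4 mm higher than expected, which could mean the collar is on the lips, or just a height error. Lift, look from the raised pose, and probe.

```bash
cat > lip.py <<'E'
from h import *
import sys
np.set_printoptions(precision=4,suppress=True)
o=bot.get_obs();W=bot.camera("wrist");h=cv2.cvtColor(W,cv2.COLOR_BGR2HSV).astype(float)
print("pos",o["eef_pos"],o["ft_force"],o["ft_torque"],np.array(bot.camera_info("wrist")["intrinsics"])[0])
n,l,s,c=cv2.connectedComponentsWithStats(cv2.inRange(h.astype(np.uint8),(20,130,50),(35,255,255)))
for k in range(1,n):
    if s[k,4]>30 and c[k][1]<205 and 180<c[k][0]<340:
        x=int(c[k][0]);V=h[s[k,1]-4:s[k,1]+s[k,3]+6,x-3:x+4,2].mean(1);print(s[k],c[k].round(1),list(zip(range(s[k,1]-4,999),V.astype(int).tolist())))
E
python3 lip.py; python3 -m inch '[0,0,4,0,0,0,15, 0,0,8,0,0,0,15, 0,0,13,0,0,0,15, 0,0,18,0,0,0,15, 0,0,18,0,0,0,15, 0,0,18,0,0,0,15]'; python3 lip.py
```

```text
pos [0.5116 0.2224 0.2123] [-3.3571  0.2554  7.59  ] [-0.2206  0.4911 -0.1257] [298.2354   0.     261.018 ]
[219 152  18  16 274] [227.8 159.6] [(148, 19), (149, 20), (150, 22), (151, 44), (152, 97), (153, 140), (154, 140), (155, 140), (156, 140), (157, 140), (158, 141), (159, 140), (160, 140), (161, 173), (162, 251), (163, 251), (164, 251), (165, 251), (166, 250), (167, 219), (168, 63), (169, 67), (170, 70), (171, 71), (172, 72), (173, 76)]
[286 152  19  16 278] [294.6 159.7] [(148, 19), (149, 17), (150, 22), (151, 45), (152, 95), (153, 139), (154, 140), (155, 140), (156, 140), (157, 141), (158, 139), (159, 140), (160, 146), (161, 200), (162, 251), (163, 251), (164, 251), (165, 251), (166, 251), (167, 247), (168, 53), (169, 68), (170, 69), (171, 71), (172, 73), (173, 74)]
clock: 16.85
eef_pos: [0.5109, 0.222, 0.2287]
tool_rot: [0.116, 0.929, -0.043, 0.348]
ft_force: [-0.4, -0.1, -1.2]
grip_width: 0.0232
grasp_force: 59.3
pos [0.5109 0.222  0.2287] [-0.4041 -0.1115 -1.2217] [0.2166 0.7178 0.0062] [298.2354   0.     261.018 ]
[223 124  17  21 248] [231.2 136.8] [(120, 18), (121, 21), (122, 18), (123, 24), (124, 19), (125, 21), (126, 20), (127, 22), (128, 26), (129, 64), (130, 142), (131, 143), (132, 141), (133, 143), (134, 142), (135, 142), (136, 142), (137, 164), (138, 244), (139, 252), (140, 252), (141, 252), (142, 251), (143, 251), (144, 218), (145, 35), (146, 35), (147, 34), (148, 35), (149, 34), (150, 35)]
[286 127  17  18 255] [293.6 136.8] [(123, 19), (124, 17), (125, 19), (126, 20), (127, 20), (128, 28), (129, 63), (130, 142), (131, 143), (132, 143), (133, 142), (134, 142), (135, 142), (136, 142), (137, 164), (138, 243), (139, 252), (140, 252), (141, 251), (142, 252), (143, 250), (144, 218), (145, 35), (146, 36), (147, 37), (148, 36), (149, 36), (150, 35)]
```

```bash
python3 - <<'E'
from h import *
from scipy.optimize import least_squares
np.set_printoptions(precision=4,suppress=True)
i=bot.camera_info("wrist");K=np.array(i["intrinsics"]);X=np.array(i["hand_eye"]);o=bot.get_obs();Mr=R.from_quat(o["tool_rot"]).as_matrix()
d=np.array([.9707,-.240,0]);yd=np.array([.24,.9707,0])
P={}
def P_(pos,M=Mr):
    T=np.eye(4);T[:3,:3]=M;T[:3,3]=pos;Ti=np.linalg.inv(T@X)
    def f(p): q=K@(Ti@np.append(p,1))[:3];return q[:2]/q[2]
    return f
Mc=R.from_quat([.117,.929,-.043,.349]).as_matrix()
lo=P_((.5116,.2224,.21225),Mc);hi=P_((.5109,.222,.2287))
# unknown: seat x,y along d, prong z, lip centre half-distance w
def model(p,f):
    s=np.array([.518,.22,0])+d*p[0]+yd*p[1];z=p[2]
    L=lambda out,h,v:f(s-d*out+yd*v+np.array([0,0,z+h]))
    return L
def res(p):
    a=model(p,lo);b=model(p,hi);r=[a(.023,0,0)[1]-151.9,a(.023,.006,0)[1]-161.15,b(.023,0,0)[1]-129.6,b(.023,.006,0)[1]-137.3,b(.018,.006,0)[1]-144.8]
    for f,(l,q) in((a,(227.9,294.6)),(b,(231.2,293.6))):
        v=[f(.022,.004,-p[3])[0],f(.022,.004,p[3])[0]];r+=[sum(v)/2-(l+q)/2,abs(v[1]-v[0])-(q-l)]
    return r
for fix in(None,.017):
    g=(lambda p:res(p)) if fix is None else (lambda p:res(np.r_[p[:3],fix]))
    s=least_squares(g,[0,0,.16,.017][:4 if fix is None else 3],loss="soft_l1");p=np.r_[s.x,fix][:4] if fix else s.x
    print(fix,s.x,np.array(s.fun).round(2),"lip inner top row in contact pose",model(p,lo)(.018,.006,0)[1])
    seat=np.array([.518,.22,0])+d*p[0]+yd*p[1];gc=np.array([.5116,.2224,.21225])+Mc@np.array([.0036,.0003,.0146])
    print(" g-seat in(d),lat,underside over prong mm",(gc-seat)@d*1e3,(gc-seat)@yd*1e3,(gc[2]-.0355-p[2])*1e3)
E
```

```text
None [0.0012 0.0002 0.1595 0.0167] [ 0.07  0.08 -0.06  0.43 -0.59 -0.06 -0.11  0.07  0.12] lip inner top row in contact pose 167.4596740369993
 g-seat in(d),lat,underside over prong mm -1.0633912827093466 0.8696220590755346 3.843068298110736
0.017 [0.0033 0.0002 0.1577] [-0.04 -0.21  0.23  0.59 -0.55 -0.05 -0.05  0.06  0.24] lip inner top row in contact pose 167.06995644385918
 g-seat in(d),lat,underside over prong mm -3.149587632799457 0.8769124806048627 5.722191916362029
```

The cradle model fits well (prongs at 0.1595 m). The first landing was most likely on the outer lips, with the pipette ~3 mm too far outward. Shift 3 mm inward and lower again in small steps.

```bash
python3 -m inch '[2.7,-1.5,0,0,0,0,15, 2.7,-1.5,-5,0,0,0,15, 2.7,-1.5,-9,0,0,0,15, 2.7,-1.5,-12,0,0,0,15, 2.7,-1.5,-14,0,0,0,15, 2.7,-1.5,-15,0,0,0,15, 2.7,-1.5,-15,0,0,0,15]'; python3 -m inch '[0,0,-1,0,0,0,15, 0,0,-2,0,0,0,15, 0,0,-2,0,0,0,15]';  python3 -m inch '[0,0,-1,0,0,0,15, 0,0,-2,0,0,0,15, 0,0,-2,0,0,0,15]'
```

```text
clock: 17.48
eef_pos: [0.5131, 0.2202, 0.2127]
tool_rot: [0.116, 0.93, -0.044, 0.347]
ft_force: [-0.5, 0.6, -0.9]
grip_width: 0.0233
grasp_force: 59.3
clock: 17.73
eef_pos: [0.5133, 0.2204, 0.2112]
tool_rot: [0.116, 0.929, -0.044, 0.348]
ft_force: [-0.2, -0.5, -0.7]
grip_width: 0.0233
grasp_force: 59.3
clock: 17.98
eef_pos: [0.5133, 0.2203, 0.2091]
tool_rot: [0.116, 0.929, -0.044, 0.347]
ft_force: [-0.1, 0.2, -1.2]
grip_width: 0.0232
grasp_force: 59.3
```

No contact at the former height, so the collar now clears the lips. Continue down.

```bash
python3 -m inch '[0,0,-1,0,0,0,15, 0,0,-2,0,0,0,15, 0,0,-2,0,0,0,15]';  python3 -m inch '[0,0,-1,0,0,0,15, 0,0,-1,0,0,0,15]';  python3 -m inch '[0,0,-1,0,0,0,15, 0,0,-1,0,0,0,15]'; python3 lip.py
```

```text
clock: 18.23
eef_pos: [0.5133, 0.2203, 0.207]
tool_rot: [0.116, 0.929, -0.044, 0.347]
ft_force: [-0.1, 0.5, -1.2]
grip_width: 0.0236
grasp_force: 59.3
clock: 18.4
eef_pos: [0.5137, 0.2203, 0.2069]
tool_rot: [0.116, 0.929, -0.044, 0.348]
ft_force: [-0.6, -0.4, 0.8]
grip_width: 0.0233
grasp_force: 59.5
clock: 18.57
eef_pos: [0.5142, 0.2206, 0.2068]
tool_rot: [0.117, 0.929, -0.043, 0.349]
ft_force: [-1.9, -1.0, 5.1]
grip_width: 0.023
grasp_force: 60.0
pos [0.5142 0.2206 0.2068] [-1.8997 -0.9784  5.0774] [-0.3039  0.3703 -0.1675] [298.2354   0.     261.018 ]
[220 152  19  22 300] [229.6 164.3] [(148, 17), (149, 22), (150, 18), (151, 18), (152, 19), (153, 16), (154, 20), (155, 25), (156, 62), (157, 141), (158, 141), (159, 141), (160, 140), (161, 140), (162, 140), (163, 140), (164, 140), (165, 146), (166, 200), (167, 251), (168, 251), (169, 251), (170, 251), (171, 251), (172, 248), (173, 125), (174, 77), (175, 79), (176, 96), (177, 111), (178, 130), (179, 136)]
[290 154  19  19 298] [298.8 164.2] [(150, 18), (151, 16), (152, 19), (153, 19), (154, 19), (155, 28), (156, 62), (157, 140), (158, 140), (159, 140), (160, 140), (161, 141), (162, 140), (163, 139), (164, 139), (165, 146), (166, 201), (167, 251), (168, 251), (169, 251), (170, 251), (171, 251), (172, 247), (173, 75), (174, 77), (175, 78), (176, 83), (177, 102), (178, 120)]
```

Contact at 6 mm lower, force ≈ 6 N: the collar is on the prongs inside the lips. Hold briefly, release, and back out along the finger direction.

```bash
python3 -m inch '[0,0,0,0,0,0,15, 0,0,0,0,0,0,15, 0,0,0,0,0,0,20, 0,0,0,0,0,0,30, 0,0,0,0,0,0,45, 0,0,0,0,0,0,55, 0,0,0,0,0,0,55, 0,0,0,0,0,0,55]'; python3 -m inch '[-3,0.7,3,0,0,0,55, -9,2,9,0,0,0,55, -16,4,18,0,0,0,55, -26,6,29,0,0,0,55, -42,10,45,0,0,0,55, -64,15,65,0,0,0,55, -90,22,80,0,0,0,55, -90,22,80,0,0,0,55]'
python3 - <<'E'
from h import *
np.set_printoptions(precision=4,suppress=True)
S=bot.camera("scene");T=bot.camera("top");W=bot.camera("wrist");cv2.imwrite("pics/fin.png",S)
def blobs(I,lo,hi,mn=3):
    n,l,s,c=cv2.connectedComponentsWithStats(cv2.inRange(cv2.cvtColor(I,cv2.COLOR_BGR2HSV),lo,hi));return [(c[i],int(s[i,4])) for i in range(1,n) if s[i,4]>=mn]
print("green S",[(c.round(1).tolist(),a) for c,a in blobs(S,(45,80,30),(90,255,255),4) if c[0]>260])
print("lips S",[(c.round(1).tolist(),a,atz("scene",c,.164)) for c,a in blobs(S,(20,130,70),(35,255,255)) if 290<c[0]<335 and c[1]<215])
print("W lips",[(c.round(1).tolist(),a,atz("wrist",c,.164)) for c,a in blobs(W,(20,130,70),(35,255,255),10)])
print("W green",[(c.round(1).tolist(),a,atz("wrist",c,.23)) for c,a in blobs(W,(45,80,30),(90,255,255),10)])
s=np.array([.5192,.22,.16]);print("expect button",proj("scene",s+[0,0,.073]),"shank band",proj("scene",s+[0,0,-.044]))
print(bot.get_obs()["ft_force"])
E
```

```text
clock: 19.28
eef_pos: [0.5132, 0.2203, 0.2049]
tool_rot: [0.116, 0.929, -0.044, 0.347]
ft_force: [-0.1, -0.4, -0.4]
grip_width: 0.0472
grasp_force: 0.0
clock: 19.95
eef_pos: [0.4216, 0.2443, 0.2893]
tool_rot: [0.115, 0.929, -0.041, 0.349]
ft_force: [0.7, 1.0, 0.7]
grip_width: 0.047
grasp_force: 0.0
green S [([309.8, 169.3], 30), ([307.9, 176.5], 10), ([307.0, 204.1], 15), ([307.1, 230.4], 29)]
lips S [([318.0, 187.0], 5, array([0.5015, 0.2439, 0.164 ]))]
W lips [([243.8, 160.1], 84, array([0.4923, 0.2087, 0.164 ])), ([281.3, 160.2], 85, array([0.5005, 0.241 , 0.164 ])), ([155.1, 200.0], 70, array([0.5331, 0.0968, 0.164 ])), ([369.5, 206.6], 128, array([0.6045, 0.3207, 0.164 ])), ([154.1, 214.2], 56, array([0.5608, 0.0791, 0.164 ]))]
W green [([261.4, 62.8], 375, array([0.3623, 0.2575, 0.23  ])), ([261.5, 88.9], 56, array([0.3737, 0.2547, 0.23  ])), ([261.1, 134.3], 138, array([0.3992, 0.248 , 0.23  ])), ([261.2, 215.8], 144, array([0.4786, 0.228 , 0.23  ])), ([261.1, 236.2], 284, array([0.5116, 0.2196, 0.23  ]))]
expect button [309.4665 168.439 ] shank band [306.2848 203.7801]
[-0.298  -0.0091  0.4041]
```

The button (309.8, 169.3) and band (307.0, 204.1) lie within a pixel of where an upright, seated pipette must show. The cradle is at 166.4° against the pointer's 166–168°, and the hand is clear. Handing in.

```bash
python3 -c "
from workcell import bot
print(bot.job_done())"
```

```text
the job is handed in; nothing more can be done
None
```

The empty cradle is at the front and the green-banded pipette hangs upright in it, released, with the hand clear. I handed the job in at about 20 s; it returned no verdict. On the first lowering the collar landed on the lips at about 8 N, so I lifted it, moved it 3 mm inward and reseated it.

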